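# Sweep the washers through the gate into the slot

### The arm

A 6-joint arm with a two-finger parallel gripper is mounted at the origin on the work surface. World frame = base frame: x ahead of the robot, y to its left, z up, the work surface at z = 0. Lengths are in m, angles in degrees, forces in N, time in s.
With the tool pointing down it reaches from about 0.35 to 0.875 m from the base axis. Payload 4.2 kg.
Tool frame: the origin (TCP) lies on the front face of the gripper's body, between the roots of the fingers; the fingertips stand 70 mm ahead of it and the grasp point (between the pads) lies 51 mm ahead of it (r.nose_length is the distance from the TCP to the fingertips, in m); z points along the fingers, y is the direction in which the jaws open and shut (so a half turn about z gives the same grasp; the last joint's range is limited). The gripper opens to 87 mm and grips with 3 to 60 N. Pads are 19 mm wide; open, the fingers measure 117 mm over their backs; the gripper's body (75 mm by 190 mm) begins 51 mm behind the grasp point.
Start: joints at [90.218, 22.042, 0.453, 0, -68.411, -14.817], TCP at [0.158, 0.605, 0.292] pointing down, gripper open.
Joint ranges: [-179.83, 179.83], [-69.29, 118.12], [-61.27, 80.66], [-181.25, 117.63], [-171.15, -9.14], [-177.46, 177.46]. Speed limits (degrees/s): [159.86, 159.86, 180, 180, 180, 180].

### API

Orientations are given as a 3x3 rotation matrix whose columns are the frame's x, y, z axes.
In Python, from station import telemetry, capture, order, r gives the robot as it stands.
- The arm moves only by the tool drive_tool, never from a script. Its argument "series" is a list of rows, each a list of 4 numbers: the shift along the tool's x, y, z as a fraction of full scale, then the turn about the tool's z as a fraction of full scale. In form: [[dx, dy, dz, turn], ...]. A call has 1 to 10 rows; each row is the pose to reach, as a shift and turn from the pose commanded when the call began, along the tool's axes at that moment; what a row does not reach only later rows make up. Full scale, the value 1, is 0.12 m for a shift and 2 rad for a turn. A row lasts 1/8 s, in which the tool goes at most 62.5 mm and 10.7 degrees, less where a joint would pass 70% of its speed; a pose out of reach is approached as far as the arm can. A call with a number of a shift or a turn outside -1 to 1 is refused whole. A call with a gripper value outside its range is refused whole. "fingers" is the finger opening in mm, from 0 to 87, set as the call begins (left out, the last holds). The fingers move at their own pace and stop on an object; the grip force is fixed at half the most. Time passes only in rows, so rows that repeat a pose let the fingers close. It gives the time, the measured TCP pose, the force and the opening at its end, in the units of the state.
- telemetry.sense(): the state, without advancing time (a new reading comes with each control period).
- capture(name): name is "scene" or "side" or "wrist"; returns a dict with "color" (420x560x3 uint8, blue, green, red), "fx", "fy", "cx", "cy" (pixels), "eye" and "attitude" of the camera in the world; the wrist camera has in their place "mount" (4x4, takes a point from camera to tool coordinates, whose origin is the TCP and whose axes are the flange's). Camera axes: x right, y up, looking along -z (the intrinsics and any distortion apply to the point x, -y, -z); pixel columns grow to the right and rows downward; lengths in m; the calibration is good to about 2 mm. A picture is of the moment at which its call begins: read the wrist's pose just before it. There is no depth.
- order.finish_job(): hands the job in, once; it reports no verdict.
The state is a dict: "time_s": time; "joints": joint angles; "joint_velocities": joint speeds; "effort": joint torques, N m; "tcp_pos": TCP position; "ee_rot": TCP orientation; "wrist_force": force on the tool from outside, world axes, zero at the start; "moment": the same for the moment, N m; "gripper_width": opening from 0.0 (shut) to 1.0 (fully open).
Only numpy, scipy, OpenCV 4.12 (cv2) and the standard library are available. Lean on these libraries where they do the work, as an engineer would, in place of code of your own. Each camera call takes 0.05 s, during which the arm holds its last target. There are 200 camera calls.

### The job

On the wooden sorting board lie three round steel washers among square spacers and a drawer knob. With the fingertips, push the three round washers along the deck, one at a time, through the gate between the two posts so that each drops into the catch slot; do not pick them up or lift them. Leave the square spacers, the knob and everything else on the bench where they are.

Things in the scene. Friction and masses are not known exactly. Their poses are not given: they have to be found in the camera images.
- board: fixed wooden sorting board, 288 (x) by 300 mm. Origin at bench level; x points from the deck's open, rimless near edge to the gate. Flat deck 70 mm above the bench, x -150 to +60 mm. Side rims (x over -30 mm, inner faces y = +-142 mm) stand 14 mm above it. At x = 60 mm the deck drops sheer into the catch slot; a wall there (x 60 to 68 mm, 14 mm above the deck) leaves only the gate open
- gate (a point): middle of the gate, on the deck's surface at the very edge of the drop (board x = 60 mm, y = 0, 70 mm above the bench); axes as the board's, +x leads through. The gate is the 54 mm gap between two round posts, 10 mm thick and 20 mm high, centred 4 mm beyond this point and 32 mm to either side. A washer falls once its centre is a few mm past this point
- slot (a point): middle of the floor of the catch slot, an open-topped pit behind the gate: 70 mm long (x +-35 mm), 100 mm wide (y +-50 mm), its floor 64 mm below the deck; its far wall rises 10 mm above the deck. Axes as the board's
- washer1: one of three identical loose steel washers: a round flat ring, 36 mm outside diameter, 14 mm hole, 10 mm thick, about 65 g, lying flat on the deck of the sorting board. Origin at the centre of its underside (its z axis is the ring's axis). It slides on the deck when pushed at the rim
- washer2: one of three identical loose steel washers: a round flat ring, 36 mm outside diameter, 14 mm hole, 10 mm thick, about 65 g, lying flat on the deck of the sorting board. Origin at the centre of its underside (its z axis is the ring's axis). It slides on the deck when pushed at the rim
- washer3: one of three identical loose steel washers: a round flat ring, 36 mm outside diameter, 14 mm hole, 10 mm thick, about 65 g, lying flat on the deck of the sorting board. Origin at the centre of its underside (its z axis is the ring's axis). It slides on the deck when pushed at the rim
- square1: a loose solid square steel spacer plate without a hole, 36 mm by 36 mm and 10 mm thick, about 100 g, lying flat on the deck; not wanted in the slot. Origin at the centre of its underside
- square2: a loose solid square steel spacer plate without a hole, 36 mm by 36 mm and 10 mm thick, about 100 g, lying flat on the deck; not wanted in the slot. Origin at the centre of its underside; this one lies in the corner of the deck beside the gate wall
- knob: a loose turned wooden drawer knob, 30 mm in diameter and 41 mm tall, standing on its 22 mm foot in the other far corner of the deck. Origin at the centre of its underside; not to be disturbed
- glue: bystander: closed yellow bottle, 60 mm in diameter and 150 mm tall, standing on the bench to the right
- mug: bystander: blue mug, 80 mm in diameter and 90 mm tall, standing on the bench to the right
- sander: bystander: cork sanding block 110 by 65 by 35 mm, on the bench to the left
- driver: bystander: screwdriver lying on the bench to the left
- pins: bystander: small closed glass jar, 56 mm in diameter and 70 mm tall, standing on the bench to the right
Not all that is in view belongs to the job. Leave any pink look-alike of the washer3 alone.

How it is judged (in metres and radians):
On the way, in this order (a step that is already met when the one before it is completed fails the run):
1. one washer has dropped into the slot (((x of washer1 in the frame of slot between -0.04 and 0.037 m and y of washer1 in the frame of slot between -0.052 and 0.052 m and z of washer1 in the frame of slot between -0.01 and 0.057 m) or (x of washer2 in the frame of slot between -0.04 and 0.037 m and y of washer2 in the frame of slot between -0.052 and 0.052 m and z of washer2 in the frame of slot between -0.01 and 0.057 m) or (x of washer3 in the frame of slot between -0.04 and 0.037 m and y of washer3 in the frame of slot between -0.052 and 0.052 m and z of washer3 in the frame of slot between -0.01 and 0.057 m))), for 0.2 s.
2. then a second washer has dropped into the slot ((((x of washer1 in the frame of slot between -0.04 and 0.037 m and y of washer1 in the frame of slot between -0.052 and 0.052 m and z of washer1 in the frame of slot between -0.01 and 0.057 m) and (x of washer2 in the frame of slot between -0.04 and 0.037 m and y of washer2 in the frame of slot between -0.052 and 0.052 m and z of washer2 in the frame of slot between -0.01 and 0.057 m)) or ((x of washer1 in the frame of slot between -0.04 and 0.037 m and y of washer1 in the frame of slot between -0.052 and 0.052 m and z of washer1 in the frame of slot between -0.01 and 0.057 m) and (x of washer3 in the frame of slot between -0.04 and 0.037 m and y of washer3 in the frame of slot between -0.052 and 0.052 m and z of washer3 in the frame of slot between -0.01 and 0.057 m)) or ((x of washer2 in the frame of slot between -0.04 and 0.037 m and y of washer2 in the frame of slot between -0.052 and 0.052 m and z of washer2 in the frame of slot between -0.01 and 0.057 m) and (x of washer3 in the frame of slot between -0.04 and 0.037 m and y of washer3 in the frame of slot between -0.052 and 0.052 m and z of washer3 in the frame of slot between -0.01 and 0.057 m)))), for 0.2 s.
3. then the third washer has dropped into the slot (x of washer1 in the frame of slot between -0.04 and 0.037 m and y of washer1 in the frame of slot between -0.052 and 0.052 m and z of washer1 in the frame of slot between -0.01 and 0.057 m and x of washer2 in the frame of slot between -0.04 and 0.037 m and y of washer2 in the frame of slot between -0.052 and 0.052 m and z of washer2 in the frame of slot between -0.01 and 0.057 m and x of washer3 in the frame of slot between -0.04 and 0.037 m and y of washer3 in the frame of slot between -0.052 and 0.052 m and z of washer3 in the frame of slot between -0.01 and 0.057 m), for 0.2 s.
At the end, for the whole second after the job is handed in: all three washers lie at rest inside the catch slot, below the level of the deck (centre of the underside at least 7 mm below it); both squares are still on the deck and the knob stands upright on it (all of step 3 and linear speed of each of washer1, washer2, washer3 below 0.02 m/s and z of each of square1, square2, knob in the frame of board above 0.064 m and angle between knob's own z axis and vertical below 0.3 rad); the robot touches nothing.
It fails at once if a washer, a square or the knob is lifted more than 12 mm off the deck (z of any of washer1, washer2, washer3, square1, square2, knob in the frame of board above 0.082 m).
It fails at once if two washers are in the gate together (both on the deck within 48 mm of the drop, between the posts) (((x of washer1 in the frame of gate between -0.048 and 0.012 m and y of washer1 in the frame of gate between -0.03 and 0.03 m and z of washer1 in the frame of gate above -0.004 m) and (x of washer2 in the frame of gate between -0.048 and 0.012 m and y of washer2 in the frame of gate between -0.03 and 0.03 m and z of washer2 in the frame of gate above -0.004 m)) or ((x of washer1 in the frame of gate between -0.048 and 0.012 m and y of washer1 in the frame of gate between -0.03 and 0.03 m and z of washer1 in the frame of gate above -0.004 m) and (x of washer3 in the frame of gate between -0.048 and 0.012 m and y of washer3 in the frame of gate between -0.03 and 0.03 m and z of washer3 in the frame of gate above -0.004 m)) or ((x of washer2 in the frame of gate between -0.048 and 0.012 m and y of washer2 in the frame of gate between -0.03 and 0.03 m and z of washer2 in the frame of gate above -0.004 m) and (x of washer3 in the frame of gate between -0.048 and 0.012 m and y of washer3 in the frame of gate between -0.03 and 0.03 m and z of washer3 in the frame of gate above -0.004 m))).
It fails at once if a square spacer or the knob is displaced by more than 20 mm (distance of any of square1, square2, knob from where it was at the start of the episode above 0.02 m).
It fails at once if something else on the bench is displaced by more than 30 mm (distance of any of glue, mug, sander, driver, pins from where it was at the start of the episode above 0.03 m).
It also fails if it takes over 58 s, if anything falls off the work surface, if the arm or the gripper's body presses on something with over 40 N, if the wrist force passes 120 N, or if a joint passes its speed limit or range.

## Working session

There is one attempt and no reset: what is moved stays moved. The work goes in short steps, Python scripts to look and compute and a tool call to move; the robot and the scene stay as the last step left them, time stands still between calls to the robot, and variables do not carry over. Pictures are saved under pics/ and viewed, about 8 in all and at most 12, crops included, and the job is handed in when it is done.

Besides the shell and the picture viewer there is one more tool, called after ">>>" in YAML: its name, and indented under it one key for each argument. drive_tool: Moves the arm, as the interface text tells. Shift numbers are shares of 0.12 m and turn numbers shares of 2 rad, none past 1 either way. Its arguments: {"type":"object","properties":{"series":{"type":"array","items":{"type":"array","items":{"type":"number","minimum":-1,"maximum":1}}},"fingers":{"type":"number"}},"required":["series"]}

```bash
mkdir -p pics; ls
python3 - <<'E'
from station import telemetry, capture, order, r
import cv2,numpy as np
s=telemetry.sense();print(s)
for n in("scene","wrist"):
    c=capture(n);cv2.imwrite(f"pics/{n}0.png",c["color"]);print(n,{k:v for k,v in c.items() if k!="color"})
E
```

```text
pics
{'time_s': 0.0, 'joints': array([ 9.02178669e+01,  2.20913604e+01,  3.81449043e-01, -2.95576940e-02,
       -6.84126484e+01, -1.48174133e+01]), 'joint_velocities': array([-0.05563348,  0.06546879,  0.0519864 , -0.02957412,  0.00178122,
       -0.00618905]), 'effort': array([ 9.72362541e-04, -3.90668178e+01,  1.87411058e+01,  4.22009602e+00,
        1.11493186e-02, -1.78031200e-04]), 'tcp_pos': array([0.15738933, 0.6043972 , 0.29116307]), 'ee_rot': array([[ 9.67663197e-01, -2.52245346e-01, -4.71557055e-04],
       [-2.52245773e-01, -9.67660832e-01, -2.14083205e-03],
       [ 8.37076299e-05,  2.19055266e-03, -9.99997597e-01]]), 'wrist_force': array([-1.22670554e-04,  2.68486865e-02,  1.36422521e-01]), 'moment': array([-0.00655638,  0.02669736,  0.02569112]), 'gripper_width': 1.0022978627092118}
scene {'fx': 478.2158192318035, 'fy': 478.2158192318035, 'cx': 277.9760877571189, 'cy': 207.27932842242174, 'eye': array([ 1.22495364, -0.36138478,  1.00728736]), 'attitude': array([[ 0.44405993, -0.69263286,  0.56839291],
       [ 0.89595032,  0.33677243, -0.28958135],
       [ 0.0091545 ,  0.63784328,  0.77011178]])}
wrist {'fx': 325.1301058535682, 'fy': 325.1301058535682, 'cx': 281.5376082010038, 'cy': 202.21890660130018, 'mount': array([[ 1.93707808e-04,  9.67594865e-01,  2.52507702e-01,
         6.89053630e-02],
       [ 9.99999663e-01, -3.88847096e-04,  7.22903537e-04,
        -5.70204776e-04],
       [ 7.97664637e-04,  2.52507477e-01, -9.67594614e-01,
        -9.24144677e-02],
       [ 0.00000000e+00,  0.00000000e+00,  0.00000000e+00,
         1.00000000e+00]])}
```

View pics/scene0.png

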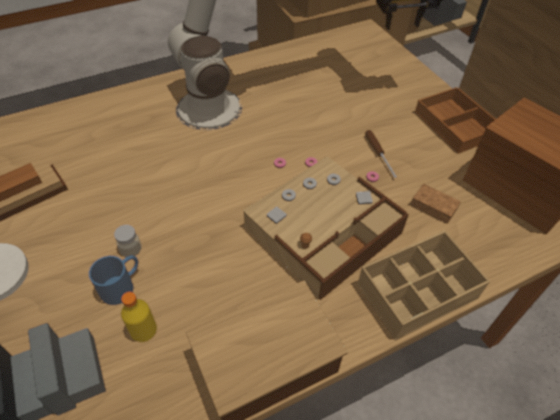

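View pics/wrist0.png

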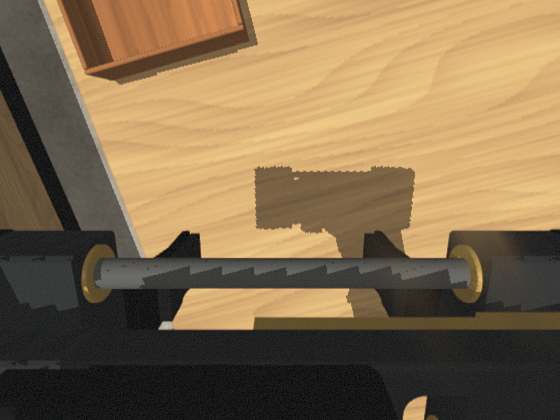

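The scene view shows the board at about (245–407, 160–290). Three grey washers lie at (290,195), (310,184) and (334,179), squares at (277,215) and (364,198), and the knob at (306,240). The pink rings are off the board. The wrist view shows only bench.

```bash
cat > h.py <<'E'
import numpy as np,cv2
from station import telemetry, capture, order, r
def ray2plane(c,uv,z,R=None,t=None):
    "pixels -> world points at height z"
    if R is None: R,t=np.array(c["attitude"]),np.array(c["eye"])
    uv=np.atleast_2d(uv).astype(float)
    d=np.c_[(uv[:,0]-c["cx"])/c["fx"],-(uv[:,1]-c["cy"])/c["fy"],-np.ones(len(uv))]@R.T
    return t+d*((z-t[2])/d[:,2])[:,None]
def wristpose():
    s=telemetry.sense();c=capture("wrist");M=c["mount"]
    R=s["ee_rot"]@M[:3,:3];t=s["tcp_pos"]+s["ee_rot"]@M[:3,3]
    return c,R,t,s
def proj(c,P,R=None,t=None):
    if R is None: R,t=np.array(c["attitude"]),np.array(c["eye"])
    q=(np.atleast_2d(P)-t)@R
    return np.c_[c["cx"]-c["fx"]*q[:,0]/q[:,2],c["cy"]+c["fy"]*q[:,1]/q[:,2]]
E
python3 - <<'E'
import cv2
i=cv2.imread("pics/scene0.png")[150:300,235:420]
cv2.imwrite("pics/crop1.png",cv2.resize(i,None,fx=4,fy=4,interpolation=cv2.INTER_CUBIC))
E
```

```text
(no output)
```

View pics/crop1.png

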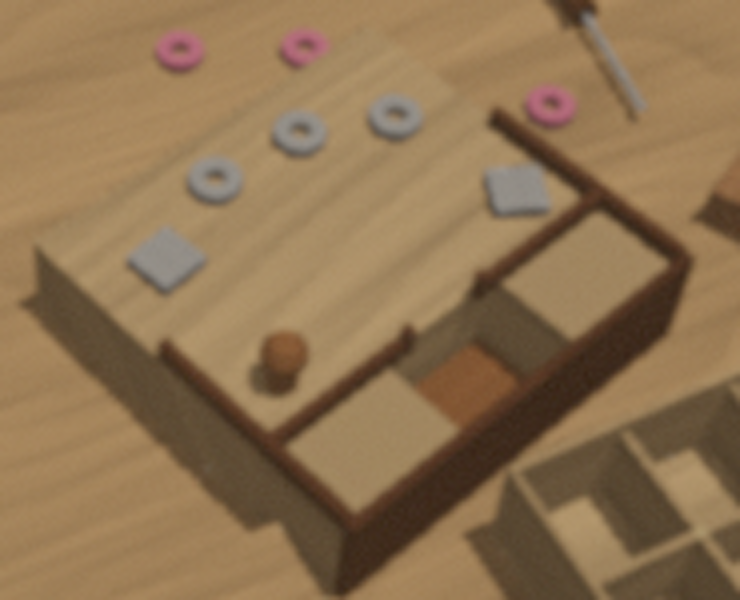

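```bash
cat > board.py <<'E'
from h import *
from scipy.optimize import least_squares
E
python3 - <<'E'
from h import *
from scipy.optimize import least_squares
c=capture("scene")
px=np.array([(38,247),(355,525),(690,262),(165,345),(497,112),(406,332),(482,277)])/4+[235,150]
B=np.array([(-150,-150,70),(138,-150,84),(138,150,84),(-30,-146,84),(-30,146,84),(64,-32,90),(64,32,90)])/1e3
def W(p,B):
    a=np.radians(p[2]);R=np.array([[np.cos(a),-np.sin(a)],[np.sin(a),np.cos(a)]])
    return np.c_[B[:,:2]@R.T+p[:2],B[:,2]]
f=least_squares(lambda p:(proj(c,W(p,B))-px).ravel(),[.6,0,0])
print("board",f.x,f.fun.round(1).reshape(-1,2).tolist());p=f.x
np.save("board.npy",p)
it={"wA":(215,179),"wB":(300,132),"wC":(395,116),"sq1":(168,258),"sq2":(517,188)}
a=np.radians(p[2]);R=np.array([[np.cos(a),-np.sin(a)],[np.sin(a),np.cos(a)]])
for k,v in it.items():
    w=ray2plane(c,np.array(v)/4+[235,150],.079)[0];print(k,w.round(4),"board",((w[:2]-p[:2])@R*1e3).round(1))
w=ray2plane(c,np.array((283,388))/4+[235,150],.07)[0];print("knobfoot",w.round(4),((w[:2]-p[:2])@R*1e3).round(1))
w=W(p,np.array([(60,0,.07)])/1);g=W(p,np.array([[.06,0,.07]]));print("gate",g)
E
rm board.py
```

```text
board [ 0.611647    0.08986298 14.73069097] [[-1.4, -1.0], [-0.2, 1.8], [2.2, -1.2], [-0.9, -0.6], [-0.5, -0.4], [0.8, 0.2], [0.1, 0.2]]
wA [0.5144 0.0313 0.079 ] board [-109.   -31.9]
wB [0.5023 0.1004 0.079 ] board [-103.1   38. ]
wC [0.5172 0.1641 0.079 ] board [-72.4  95.8]
sq1 [ 0.5597 -0.0249  0.079 ] board [-79.4 -97.8]
sq2 [0.6061 0.2025 0.079 ] board [ 23.3 110.3]
knobfoot [ 0.6722 -0.004   0.07  ] [  34.7 -106.2]
gate [[0.6696749  0.10511954 0.07      ]]
```

The board fit has residuals of about 2 px or less. I'll check that the cabinet is clear of the travel path before moving.

Run:
```python
from h import *
c=capture("scene")
for uv in [(468,160),(418,110),(480,135),(440,215),(368,135)]: print(uv,ray2plane(c,uv,0)[0].round(3),ray2plane(c,uv,.2)[0].round(3))
```

```text
(468, 160) [0.566 0.611 0.   ] [0.697 0.418 0.2  ]
(418, 110) [0.31  0.619 0.   ] [0.492 0.424 0.2  ]
(480, 135) [0.495 0.72  0.   ] [0.64  0.505 0.2  ]
(440, 215) [0.698 0.4   0.   ] [0.803 0.249 0.2  ]
(368, 135) [0.341 0.402 0.   ] [0.517 0.25  0.2  ]
```

>>> drive_tool:
  series:
    - [0.4, 0.35, 0, 0]
    - [0.8, 0.7, 0, 0]
    - [1, 0.88, 0, 0]
  fingers: 20

```text
time_s: 0.57
tcp_pos: [0.248, 0.4699, 0.2922]
ee_rot: [[0.967, -0.253, -0.0], [-0.253, -0.967, -0.001], [-0.0, 0.001, -1.0]]
wrist_force: [-0.7, -0.1, 0.6]
gripper_width: 0.747
```

>>> drive_tool:
  series:
    - [0.4, 0.35, 0, 0]
    - [0.8, 0.7, 0, 0]
    - [1, 0.88, 0, 0]

```text
time_s: 0.95
tcp_pos: [0.3373, 0.3375, 0.2923]
ee_rot: [[0.967, -0.254, -0.0], [-0.254, -0.967, -0.0], [-0.0, 0.0, -1.0]]
wrist_force: [-0.1, 0.4, 0.0]
gripper_width: 0.4
```

>>> drive_tool:
  series:
    - [0.4, 0.35, 0, 0]
    - [0.8, 0.7, 0, 0]
    - [1, 0.88, 0, 0]

```text
time_s: 1.32
tcp_pos: [0.4268, 0.2052, 0.2923]
ee_rot: [[0.967, -0.254, -0.0], [-0.254, -0.967, -0.0], [-0.0, 0.0, -1.0]]
wrist_force: [0.1, -0.5, 0.4]
gripper_width: 0.233
```

>>> drive_tool:
  series:
    - [0.4, 0.35, 0, 0]
    - [0.8, 0.7, 0, 0]
    - [1, 0.9, 0, -0.05]
    - [1, 0.9, 0, -0.15]
    - [1, 0.9, 0, -0.256]
    - [1, 0.9, 0, -0.256]

```text
time_s: 2.08
tcp_pos: [0.5149, 0.0725, 0.2921]
ee_rot: [[0.967, 0.254, -0.0], [0.254, -0.967, -0.0], [-0.0, 0.0, -1.0]]
wrist_force: [0.6, 0.5, 0.9]
gripper_width: 0.231
```

Run:
```python
from h import *
c,R,t,s=wristpose();cv2.imwrite("pics/w1.png",c["color"]);print(s["tcp_pos"],s["ee_rot"].round(3).tolist(),s["gripper_width"])
p=np.load("board.npy");a=np.radians(p[2])
for b in [(-109,-32,80),(-103,38,80),(-72,96,80),(64,32,90),(64,-32,90),(-150,-150,70),(-30,146,84)]:
    b=np.array(b)/1e3;w=np.r_[p[0]+b[0]*np.cos(a)-b[1]*np.sin(a),p[1]+b[0]*np.sin(a)+b[1]*np.cos(a),b[2]];print(b,proj(c,w,R,t).round(0))
```

```text
[0.5148802  0.07252042 0.29207698] [[0.967, 0.254, -0.0], [0.254, -0.967, -0.0], [-0.0, 0.0, -1.0]] 0.23058371258339702
[-0.109 -0.032  0.08 ] [[323. 203.]]
[-0.103  0.038  0.08 ] [[251. 197.]]
[-0.072  0.096  0.08 ] [[188. 165.]]
[0.064 0.032 0.09 ] [[252.  -2.]]
[ 0.064 -0.032  0.09 ] [[332.  -2.]]
[-0.15 -0.15  0.07] [[435. 239.]]
[-0.03   0.146  0.084] [[128. 119.]]
```

View pics/w1.png

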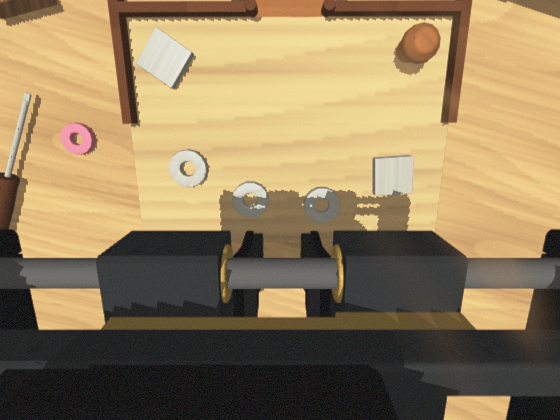

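The wrist view agrees with the fit to within about 2 px. Washers are at (322,204), (251,199) and (188,168), squares at (165,58) and (392,175), the knob at (420,43), and the posts at (251,8) and (330,8). I'll push with the fingers 20 mm apart as a cradle, starting with washer B (middle-left).

>>> drive_tool:
  series:
    - [-0.36, -0.25, 0.2, 0]
    - [-0.36, -0.25, 0.6, 0]
    - [-0.36, -0.25, 0.9, 0]
    - [-0.36, -0.25, 0.9, 0]
  fingers: 20

```text
time_s: 2.62
tcp_pos: [0.464, 0.0903, 0.1823]
ee_rot: [[0.967, 0.253, -0.006], [0.253, -0.967, -0.003], [-0.006, 0.001, -1.0]]
wrist_force: [0.4, 0.0, 0.0]
gripper_width: 0.229
```

>>> drive_tool:
  series:
    - [0, 0, 0.33, 0]
    - [0, 0, 0.33, 0]
    - [0.1, 0, 0.33, 0]
    - [0.2, 0.028, 0.33, 0]
    - [0.3, 0.057, 0.33, 0]
    - [0.4, 0.085, 0.33, 0]
    - [0.5, 0.113, 0.33, 0]
    - [0.6, 0.142, 0.33, 0]
    - [0.7, 0.17, 0.33, 0]
    - [0.7, 0.17, 0.33, 0]

```text
time_s: 3.88
tcp_pos: [0.5533, 0.0925, 0.1444]
ee_rot: [[0.967, 0.254, 0.002], [0.254, -0.967, 0.0], [0.002, -0.0, -1.0]]
wrist_force: [0.4, -0.4, -1.0]
gripper_width: 0.229
```

Run:
```python
from h import *
c,R,t,s=wristpose();cv2.imwrite("pics/w2.png",c["color"])
p=np.load("board.npy");a=np.radians(p[2]);Rb=np.array([[np.cos(a),-np.sin(a)],[np.sin(a),np.cos(a)]])
print("tcp board mm",((s["tcp_pos"][:2]-p[:2])@Rb*1e3).round(1),s["tcp_pos"][2])
```

```text
tcp board mm [-55.7  17.4] 0.14444569514458028
```

View pics/w2.png

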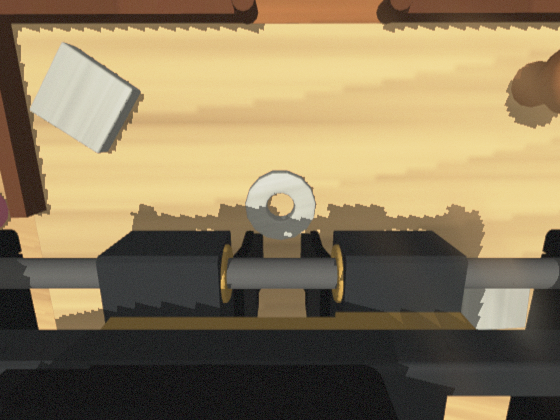

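The washer at (281,204) sits centred between the fingers. The posts at (244,10) and (392,10) put the gate about 16 mm to the right, where the fit says 17 mm. I'll push it through.

>>> drive_tool:
  series:
    - [0.1, 0.028, 0, 0]
    - [0.2, 0.056, 0, 0]
    - [0.3, 0.084, 0, 0]
    - [0.4, 0.112, 0, 0]
    - [0.5, 0.14, 0, 0]
    - [0.58, 0.14, 0, 0]
    - [0.66, 0.14, 0, 0]
    - [0.74, 0.14, 0, 0]
    - [0.83, 0.14, 0, 0]
    - [0.83, 0.14, 0, 0]

```text
time_s: 5.18
tcp_pos: [0.6536, 0.1019, 0.1446]
ee_rot: [[0.967, 0.254, 0.001], [0.254, -0.967, 0.0], [0.001, -0.0, -1.0]]
wrist_force: [0.7, 0.3, -0.3]
gripper_width: 0.228
```

>>> drive_tool:
  series:
    - [-0.3, 0, -0.1, 0]
    - [-0.6, 0, -0.3, 0]
    - [-1, 0, -0.6, 0]
    - [-1, 0, -0.6, 0]

```text
time_s: 5.68
tcp_pos: [0.5352, 0.0706, 0.2201]
ee_rot: [[0.967, 0.255, 0.005], [0.255, -0.967, 0.002], [0.006, -0.001, -1.0]]
wrist_force: [0.7, 1.0, -0.5]
gripper_width: 0.228
```

Run:
```python
from h import *
c,R,t,s=wristpose();cv2.imwrite("pics/w3.png",c["color"])
p=np.load("board.npy");a=np.radians(p[2]);Rb=np.array([[np.cos(a),-np.sin(a)],[np.sin(a),np.cos(a)]])
print("tcp board mm",((s["tcp_pos"][:2]-p[:2])@Rb*1e3).round(1),s["tcp_pos"][2])
i=capture("scene")["color"][150:300,235:420]
cv2.imwrite("pics/crop3.png",cv2.resize(i,None,fx=4,fy=4,interpolation=cv2.INTER_CUBIC))
```

```text
tcp board mm [-78.8   0.8] 0.22013979654708166
```

View pics/crop3.png

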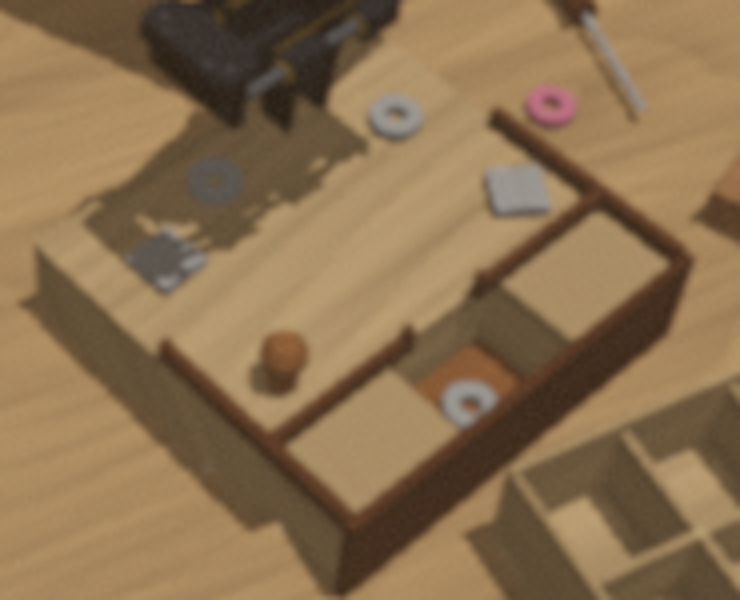

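The first washer lies in the slot at (468,402) and everything else is unmoved. Next is washer A.

>>> drive_tool:
  series:
    - [-0.3, 0.15, 0, 0]
    - [-0.55, 0.27, 0, 0]
    - [-0.55, 0.27, 0.2, 0]
    - [-0.55, 0.27, 0.4, 0]
    - [-0.55, 0.27, 0.6, 0]
    - [-0.55, 0.27, 0.6, 0]

```text
time_s: 6.52
tcp_pos: [0.4809, 0.0227, 0.1425]
ee_rot: [[0.967, 0.254, -0.005], [0.254, -0.967, -0.002], [-0.005, 0.001, -1.0]]
wrist_force: [0.1, 0.3, 0.7]
gripper_width: 0.228
```

>>> drive_tool:
  series:
    - [0.08, 0, 0, 0]
    - [0.18, -0.023, 0, 0]
    - [0.28, -0.046, 0, 0]
    - [0.38, -0.069, 0, 0]
    - [0.48, -0.092, 0, 0]
    - [0.58, -0.115, 0, 0]
    - [0.68, -0.138, 0, 0]
    - [0.78, -0.16, 0, 0]
    - [0.88, -0.183, 0, 0]
    - [0.88, -0.183, 0, 0]

```text
time_s: 7.78
tcp_pos: [0.5786, 0.0716, 0.1445]
ee_rot: [[0.967, 0.255, 0.001], [0.255, -0.967, 0.001], [0.001, -0.0, -1.0]]
wrist_force: [-1.4, 0.4, -0.6]
gripper_width: 0.23
```

Run:
```python
from h import *
c,R,t,s=wristpose();cv2.imwrite("pics/w4.png",c["color"])
p=np.load("board.npy");a=np.radians(p[2]);Rb=np.array([[np.cos(a),-np.sin(a)],[np.sin(a),np.cos(a)]])
print("tcp board mm",((s["tcp_pos"][:2]-p[:2])@Rb*1e3).round(1),s["tcp_pos"][2])
```

```text
tcp board mm [-36.6  -9.3] 0.14450337404700841
```

View pics/w4.png

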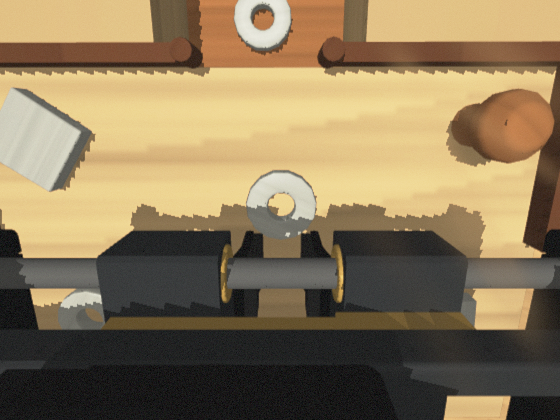

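The washer is cradled at (281,204). The posts at (185,50) and (333,50) put the gate about 9.5 mm to the left, as computed.

>>> drive_tool:
  series:
    - [0.1, -0.023, 0, 0]
    - [0.2, -0.046, 0, 0]
    - [0.3, -0.069, 0, 0]
    - [0.36, -0.08, 0, 0]
    - [0.44, -0.08, 0, 0]
    - [0.52, -0.08, 0, 0]
    - [0.6, -0.08, 0, 0]
    - [0.67, -0.08, 0, 0]
    - [0.67, -0.08, 0, 0]

```text
time_s: 8.95
tcp_pos: [0.6535, 0.1009, 0.1445]
ee_rot: [[0.967, 0.254, 0.001], [0.254, -0.967, 0.0], [0.001, -0.0, -1.0]]
wrist_force: [-0.3, -0.1, -0.7]
gripper_width: 0.232
```

>>> drive_tool:
  series:
    - [-0.3, 0, -0.1, 0]
    - [-0.6, 0, -0.3, 0]
    - [-1, 0, -0.6, 0.1]
    - [-1, 0, -0.6, 0.2]
    - [-1, 0, -0.6, 0.3]
    - [-1, 0, -0.6, 0.4]
    - [-1, 0, -0.6, 0.41]
    - [-1, 0, -0.6, 0.41]

```text
time_s: 9.95
tcp_pos: [0.5366, 0.0701, 0.2168]
ee_rot: [[0.846, -0.533, 0.0], [-0.533, -0.846, 0.0], [0.0, -0.0, -1.0]]
wrist_force: [0.2, 0.0, -0.1]
gripper_width: 0.234
```

Run:
```python
from h import *
s=telemetry.sense()
p=np.load("board.npy");a=np.radians(p[2]);Rb=np.array([[np.cos(a),-np.sin(a)],[np.sin(a),np.cos(a)]])
tb=(s["tcp_pos"][:2]-p[:2])@Rb*1e3
x=s["ee_rot"][:2,:2].T@Rb   # rows: tool x,y in board
h=np.degrees(np.arctan2(x[0,1],x[0,0]))
print("tcp board",tb.round(1),s["tcp_pos"][2],"yaw",h,"joints",s["joints"].round(0))
C=np.array([-73,96]);start=C-37*x[0]
print("start",start,"shift units",(x@(start-tb)/120).round(3))
# washer path targets relative to C, in tool axes, units
for w in [(15,0),(30,0),(68,0)]: print(w,(x@(np.array(w)-C)/120).round(3))
i=capture("scene")["color"][150:300,235:420]
cv2.imwrite("pics/crop5.png",cv2.resize(i,None,fx=4,fy=4,interpolation=cv2.INTER_CUBIC))
```

```text
tcp board [-77.6   0. ] 0.21680580606989572 yaw -46.92668677679277 joints [ 25.  18. -18.  -0. -55.  33.]
start [-98.26854326 123.0277762 ] shift units [-0.866 -0.575]
(15, 0) [1.085 0.011]
(30, 0) [ 1.171 -0.081]
(68, 0) [ 1.387 -0.312]
```

View pics/crop5.png

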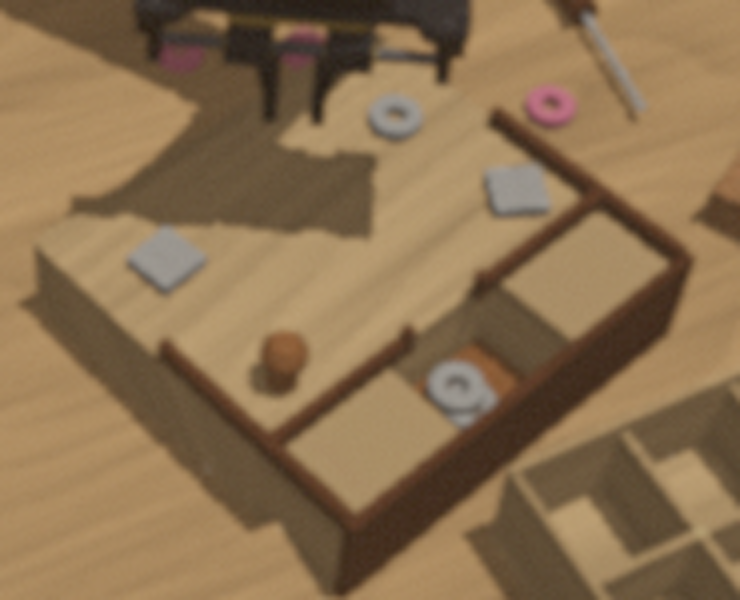

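Two washers are in the slot, one leaning on the other at (457,390). Squares and knob are unmoved. Next is washer C, with the tool turned to its heading.

>>> drive_tool:
  series:
    - [-0.3, -0.2, 0, 0]
    - [-0.6, -0.4, 0, 0]
    - [-0.87, -0.575, 0, 0]
    - [-0.87, -0.575, 0.2, 0]
    - [-0.87, -0.575, 0.4, 0]
    - [-0.87, -0.575, 0.6, 0]
    - [-0.87, -0.575, 0.6, 0]

```text
time_s: 10.88
tcp_pos: [0.4843, 0.1836, 0.1432]
ee_rot: [[0.846, -0.533, -0.003], [-0.533, -0.846, -0.003], [-0.002, 0.004, -1.0]]
wrist_force: [-0.2, 0.5, 0.8]
gripper_width: 0.228
```

>>> drive_tool:
  series:
    - [0.08, 0, 0, 0]
    - [0.18, 0, 0, 0]
    - [0.28, 0, 0, 0]
    - [0.38, 0, 0, 0]
    - [0.48, 0, 0, 0]
    - [0.58, 0, 0, 0]
    - [0.68, 0, 0, 0]
    - [0.78, 0, 0, 0]
    - [0.88, 0, 0, 0]
    - [0.88, 0, 0, 0]

```text
time_s: 12.12
tcp_pos: [0.5754, 0.1273, 0.1444]
ee_rot: [[0.845, -0.534, 0.0], [-0.534, -0.845, -0.0], [0.0, -0.0, -1.0]]
wrist_force: [-0.1, 1.0, 0.6]
gripper_width: 0.232
```

Run:
```python
from h import *
c,R,t,s=wristpose();cv2.imwrite("pics/w6.png",c["color"])
p=np.load("board.npy");a=np.radians(p[2]);Rb=np.array([[np.cos(a),-np.sin(a)],[np.sin(a),np.cos(a)]])
tb=(s["tcp_pos"][:2]-p[:2])@Rb*1e3
x=s["ee_rot"][:2,:2].T@Rb;h=np.degrees(np.arctan2(x[0,1],x[0,0]));w0=tb+24.5*x[0]
print("tcp board",tb.round(1),s["tcp_pos"][2],"yaw",h,"washer should be",w0)
yaw=np.interp(np.arange(1,11),[0,6],[h,0])
wp=[w0+(np.array([28,0])-w0)*k/6 for k in range(1,7)]+[np.array([q,0]) for q in(38,48,58,67)]
for w,y in zip(wp,yaw):
    q=w-24.5*np.array([np.cos(np.radians(y)),np.sin(np.radians(y))])
    print((x@(q-tb)/120).round(3),"turn",round(-np.radians(y-h)/2,3))
```

```text
tcp board [-25.6  45.5] 0.14441715218773116 yaw -47.03412059258343 washer should be [-8.85173267 27.5317537 ]
[0.065 0.016] turn -0.068
[0.133 0.032] turn -0.137
[0.206 0.047] turn -0.205
[0.281 0.061] turn -0.274
[0.36  0.072] turn -0.342
[0.442 0.081] turn -0.41
[0.499 0.02 ] turn -0.41
[ 0.556 -0.041] turn -0.41
[ 0.613 -0.102] turn -0.41
[ 0.664 -0.157] turn -0.41
```

View pics/w6.png

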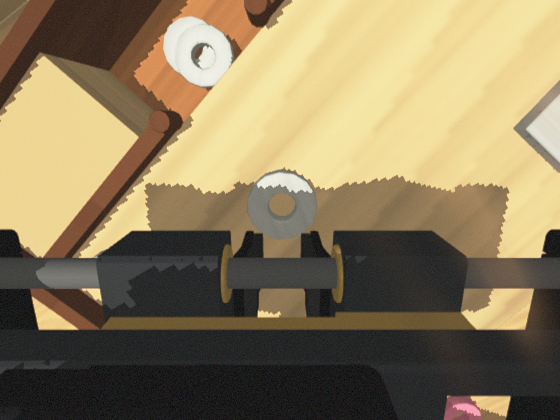

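The washer is cradled at (281,205). The posts at (160,122) and (257,5) are ahead-left, as expected. I'll recompute the last leg as an arc, so the push direction stays inside the cradle.

Run:
```python
import numpy as np
h=-47.;c=lambda y:np.array([np.cos(np.radians(y)),np.sin(np.radians(y))])
X=np.array([c(h),c(h-90)]);tb=np.array([-25.6,45.5]);w=tb+24.5*c(h)
r=50;s=(w[1]-r*(1-np.cos(np.radians(47))))/np.sin(np.radians(47))
P=[(w+s*k/2*c(h),h) for k in(1,2)];ctr=P[-1][0]+r*c(h+90)
P+=[(ctr+r*c(y-90),y) for y in np.linspace(h,0,6)[1:]]
xe=P[-1][0][0];P+=[(np.array([q,0]),0) for q in np.linspace(xe,67.5,4)[1:]]
for w,y in P: print(w.round(1),round(y),(X@(w-24.5*c(y)-tb)/120).round(3),round(-np.radians(y-h)/2,3))
```

```text
[-3.4 21.7] -47 [0.067 0.   ] -0.0
[ 2.  15.9] -47 [0.133 0.   ] -0.0
[ 8.1 10.4] -38 [0.204 0.028] -0.082
[14.9  5.9] -28 [0.278 0.044] -0.164
[22.5  2.7] -19 [0.354 0.047] -0.246
[30.4  0.7] -9 [0.43  0.038] -0.328
[38.6  0. ] 0 [0.503 0.017] -0.41
[48.2  0. ] 0 [ 0.558 -0.042] -0.41
[57.9  0. ] 0 [ 0.612 -0.101] -0.41
[67.5  0. ] 0 [ 0.667 -0.159] -0.41
```

>>> drive_tool:
  series:
    - [0.067, 0, 0, 0]
    - [0.133, 0, 0, 0]
    - [0.204, 0.028, 0, -0.082]
    - [0.278, 0.044, 0, -0.164]
    - [0.354, 0.047, 0, -0.246]
    - [0.43, 0.038, 0, -0.328]
    - [0.503, 0.017, 0, -0.41]
    - [0.503, 0.017, 0, -0.41]

```text
time_s: 13.18
tcp_pos: [0.6251, 0.0936, 0.1445]
ee_rot: [[0.968, 0.252, 0.0], [0.252, -0.968, 0.0], [0.0, 0.0, -1.0]]
wrist_force: [0.6, -0.7, 0.0]
gripper_width: 0.23
```

>>> drive_tool:
  series:
    - [0.08, 0, 0, 0]
    - [0.16, 0, 0, 0]
    - [0.24, 0, 0, 0]
    - [0.24, 0, 0, 0]
    - [0.24, 0, 0, 0]

```text
time_s: 13.8
tcp_pos: [0.6523, 0.1013, 0.1445]
ee_rot: [[0.967, 0.254, -0.0], [0.254, -0.967, -0.0], [-0.0, -0.0, -1.0]]
wrist_force: [0.2, 0.3, 0.8]
gripper_width: 0.23
```

>>> drive_tool:
  series:
    - [-0.3, 0, -0.1, 0]
    - [-0.6, 0, -0.3, 0]
    - [-1, 0, -0.8, 0]
    - [-1, 0, -0.8, 0]
    - [-1, 0, -0.8, 0]
    - [-1, 0, -0.8, 0]

```text
time_s: 14.55
tcp_pos: [0.5364, 0.0708, 0.2394]
ee_rot: [[0.967, 0.254, -0.002], [0.254, -0.967, -0.001], [-0.002, 0.0, -1.0]]
wrist_force: [0.1, 0.2, -1.1]
gripper_width: 0.232
```

Run:
```python
from h import *
i=capture("scene")["color"][150:300,235:420]
cv2.imwrite("pics/crop7.png",cv2.resize(i,None,fx=4,fy=4,interpolation=cv2.INTER_CUBIC))
```

```text
(no output)
```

View pics/crop7.png

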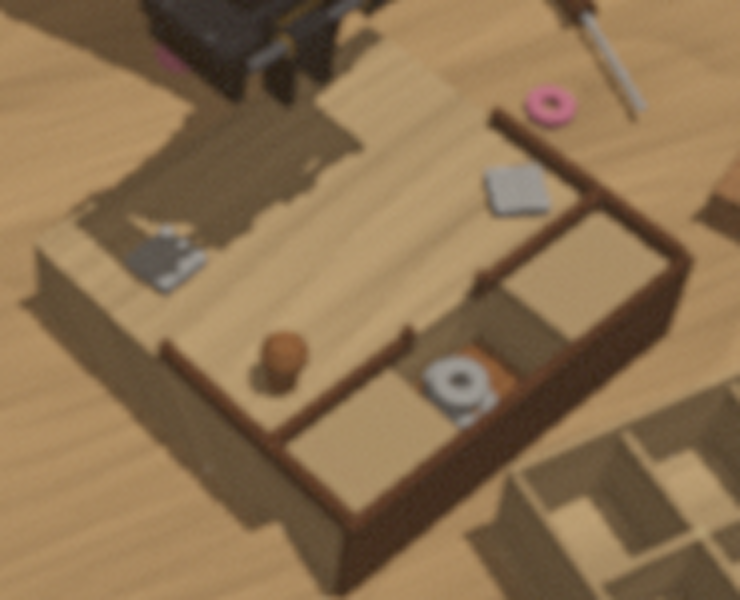

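No washers remain on the deck: all three are stacked in the slot at about (457,385). The squares at (517,188) and (168,260) and the knob are where they were. I'll let things settle briefly, then hand in.

>>> drive_tool:
  series:
    - [0, 0, 0, 0]
    - [0, 0, 0, 0]
    - [0, 0, 0, 0]
    - [0, 0, 0, 0]
    - [0, 0, 0, 0]
    - [0, 0, 0, 0]

```text
time_s: 15.35
tcp_pos: [0.5363, 0.0707, 0.2407]
ee_rot: [[0.967, 0.254, 0.0], [0.254, -0.967, 0.0], [0.0, -0.0, -1.0]]
wrist_force: [-0.0, 0.4, 1.3]
gripper_width: 0.235
```

Run:
```python
from h import *
a=capture("scene")["color"].astype(int);b=capture("scene")["color"].astype(int)
d=np.abs(a-b)[150:300,235:420];print("max diff slot area",d.max(),telemetry.sense()["wrist_force"])
print(order.finish_job())
```

```text
max diff slot area 10 [ 0.63186017  0.12561194 -0.30717409]
the job is handed in; nothing more can be done
None
```

I pushed all three washers along the deck and through the gate one at a time, cradled between the fingertips set 20 mm apart. The job was handed in at about 15.5 s on the robot's clock, and it reports no verdict.

The last picture shows no washers on the deck and the washers stacked in the catch slot. The third lies on top, so I couldn't see all three separately. Both squares and the knob look unmoved. The gripper was well clear of everything, with wrist force readings of about 1 N (noise level). Two frames taken just before hand-in differed by at most 10 grey levels, which I took as noise, so nothing seemed to be moving.

I saw two small disagreements. The scene and wrist cameras differed by about 2 mm along the board, and some board fit points were up to about 2 px off. Neither affected the pushes. I didn't check the mug, glue or pins in the last crop, but the arm never went near them.

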